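# Gauge a spacer and bring its jar to the front

## Robot

A 6-joint arm with a two-finger parallel gripper is mounted at the origin on the work surface. World frame = base frame: x ahead of the robot, y to its left, z up, the work surface at z = 0. Lengths are in m, angles in rad, forces in N, time in s.
With the tool pointing down it reaches from about 0.35 to 0.85 m from the base axis. Payload 8.1 kg.
Tool frame: the origin (TCP) lies at the very end of the fingers, on their centre line; the grasp point (between the pads) lies 19 mm behind it; z points along the fingers, y is the direction in which the jaws open and shut (so a half turn about z gives the same grasp; the last joint's range is limited). The gripper opens to 93 mm and grips with 3 to 60 N. Pads are 15 mm wide; open, the fingers measure 128 mm over their backs; the gripper's body (75 mm by 188 mm) begins 65 mm behind the grasp point.
Start: joints at [1.105, 0.13, 1.488, -0, 1.523, -0.085], TCP at [0.223, 0.557, 0.219] pointing down, gripper open.
Joint ranges: [-2.96, 2.96], [-0.89, 2.26], [0.02, 2.5], [-1.34, 4.48], [0, 2.73], [-2.66, 2.66]. Speed limits (rad/s): [2.39, 2.39, 2.79, 3.14, 3.14, 3.14].

## Interface

Orientations are given as a rotation vector (axis times angle).
In Python, from plant import robot gives the robot as it stands.
- The arm moves only by the shell command python3 -m inch 'ROWS' [FORCE]. ROWS is JSON, a list that holds one entry, the list of rows, each a list of 7 numbers: the shift along the tool's x, y, z in cm, then the turn, a rotation vector about the tool's x, y, z in degrees, then the gripper command: -1 is fully open, 1 is shut, values between are in proportion. A call has 1 to 5 rows; each row shifts and turns the commanded pose from where the row before left it, along the tool's axes as they then stand; what a row does not reach is not made up. A row lasts 1/10 s, in which the tool goes at most 50 mm and 8.59 degrees, less where a joint would pass 70% of its speed; a pose out of reach is approached as far as the arm can. A call with a gripper value outside its range is refused whole. The fingers move at their own pace and stop on an object; FORCE is the grip in N (left out, the last holds). Time passes only in rows, so rows that do not move let the fingers close. It gives the time, the measured TCP pose, the force and the opening at its end, in the units of the state.
- robot.read_state(): the state, without advancing time (a new reading comes with each control period).
- robot.read_camera(name): name is "side" or "top"; returns a dict with "image" (400x640x3 uint8, blue, green, red), "K" (3x3 intrinsics, pixels), "R" (3x3) and "t" (3): a world point X has camera coordinates R X + t. Camera axes: x right, y down, z forward; pixel columns grow to the right and rows downward; lengths in m; the calibration is good to about 2 mm. A picture is of the moment at which its call begins. There is no depth.
- robot.close_job(): hands the job in, once; it reports no verdict.
The state is a dict: "t": time; "q": joint angles; "dq": joint speeds; "joint_torque": joint torques, N m; "tool_pos": TCP position; "orientation": TCP orientation; "force": force on the tool from outside, world axes, zero at the start; "wrist_torque": the same for the moment, N m; "opening": finger opening in m.
Only numpy, scipy, OpenCV 4.12 (cv2) and the standard library are available. Lean on these libraries where they do the work, as an engineer would, in place of code of your own. Each camera call takes 0.05 s, during which the arm holds its last target. There are 200 camera calls.

## Task

Press the sprung height gauge's cap down until its foot rests on the spacer standing beneath it, so that the gauge reads the spacer's length, then let the gauge rise again. By the bar handle in the middle of the carousel, turn the jar for that length squarely to the front, in line with the upright pointer tab on the base: 25 mm spacers belong in the low jar, 40 mm in the middle-sized one, 55 mm in the tall one. Finish with the gripper still holding the bar handle and the turntable still; leave the spacers where they stand and the other things on the bench alone.

Things in the scene. Friction and masses are not known exactly. Their poses are not given: they have to be found in the camera images.
- gauge: Fixed height gauge. Origin on the bench below the plunger's axis. Steel plate 150 x 80 x 6 mm (from 50 mm on its own -x side to 100 mm on its own +x side of the axis); grey column on its own +x side, which points roughly to the left (+y), 55 to 77 mm from the axis, and an arm, none of it higher than 141 mm above the bench. Only the plunger and its cap stand higher.
- gauge_cap (a point): Centre of the flat top of the plunger's black cap, 34 mm in diameter, 10 mm thick, pressed straight down from above with closed fingers; 215 mm above the bench when up, and it goes down with the plunger.
- plunger (a joint): How far the plunger has been pressed down, m: 0 up (where its spring holds it), 0.060 at its stop. The foot is 75 mm above the gauge's plate at 0, so the length of the spacer it rests on is 0.075 minus this value: 0.050 on a 25 mm spacer, 0.035 on 40 mm, 0.020 on 55 mm. The spring needs about 1 N at the top and 3 N at 0.050 and lifts the plunger again when let go.
- foot (a point): The gauge's round steel foot, 22 mm in diameter, at the lower end of the plunger; the point is the centre of its underside.
- anvil (a point): Point on the top of the gauge's plate on the plunger's axis, 6 mm above the bench; the spacer to be measured stands here within 4 mm.
- spacer_1: One of three plain hexagonal aluminium spacers, about 28 mm across the corners, standing upright; the three are 25, 40 and 55 mm long and otherwise alike, and which name has which length is not told. Origin at the centre of its underside. One of the three, different from run to run, stands under the gauge; the other two stand on the setting plate and are left alone.
- spacer_2: One of three plain hexagonal aluminium spacers, about 28 mm across the corners, standing upright; the three are 25, 40 and 55 mm long and otherwise alike, and which name has which length is not told. Origin at the centre of its underside. One of the three, different from run to run, stands under the gauge; the other two stand on the setting plate and are left alone.
- spacer_3: One of three plain hexagonal aluminium spacers, about 28 mm across the corners, standing upright; the three are 25, 40 and 55 mm long and otherwise alike, and which name has which length is not told. Origin at the centre of its underside. One of the three, different from run to run, stands under the gauge; the other two stand on the setting plate and are left alone.
- carousel: The carousel's turntable, an aluminium disc of 120 mm radius with the three jars and the handle fixed to it; origin on its upright axis at the underside of the disc, 16 mm above the bench. Its own -x axis points from the axis to the low jar. It turns freely past full turns either way about the upright axis, with light friction (about 0.06 N m), and stays where it is left.
- handle (a point): Centre of the top of the black bar handle on the turntable's axis, turning with it, above all the jars: 70 mm long along the turntable's own x, 16 mm thick along its own y, 40 mm high; its top is 192 mm and its underside 152 mm above the bench. It can be gripped across its thickness from above.
- jar_low (a point): Centre of the lid's top on the low jar of the carousel: white jar with black lid, 44 mm in diameter, 45 mm tall, fixed to the turntable 80 mm from its axis; the lid's top is 71 mm above the bench. The three jars stand 120 degrees apart.
- jar_middle (a point): Centre of the lid's top on the middle-sized jar of the carousel: white jar with black lid, 54 mm in diameter, 72 mm tall, fixed to the turntable 80 mm from its axis; the lid's top is 98 mm above the bench. The three jars stand 120 degrees apart.
- jar_tall (a point): Centre of the lid's top on the tall jar of the carousel: white jar with black lid, 64 mm in diameter, 100 mm tall, fixed to the turntable 80 mm from its axis; the lid's top is 126 mm above the bench. The three jars stand 120 degrees apart.
- front_mark (a point): Top of the upright steel pointer tab (16 mm wide, 45 mm high) on the fixed base, 147 mm from the carousel's axis, on the side roughly towards the robot: a jar is at the front when it lies on the straight line from the axis to this tab.
- tape_roll: Black roll of tape, 90 mm across, 22 mm high, lying flat; a bystander, left alone.
- screwdriver: Screwdriver lying on the bench; a bystander, left alone.
- wrench: Open wrench lying on the bench; a bystander, left alone.
- junction_box: White closed junction box 90 x 90 x 45 mm; a bystander, left alone.
- spray_can: Grey spray can, 52 mm in diameter, 130 mm tall, standing; a bystander, left alone.
- gland: Small grey cable gland, 38 mm across, 36 mm high; a bystander, left alone.
Mind the look-alikes: they are no part of the job. Leave any yellow look-alike of the gauge alone.

How it is judged:
On the way, in this order (a step that is already met when the one before it is completed fails the run):
1. the gauge's foot is down on the spacer beneath it (within 1 mm of its length) (((value of joint plunger above 0.049 m and horizontal distance between spacer_2 and anvil below 0.02 m and angle between spacer_2's own z axis and vertical below 0.15 rad) or (value of joint plunger above 0.034 m and horizontal distance between spacer_1 and anvil below 0.02 m and angle between spacer_1's own z axis and vertical below 0.15 rad) or (value of joint plunger above 0.019 m and horizontal distance between spacer_3 and anvil below 0.02 m and angle between spacer_3's own z axis and vertical below 0.15 rad))), for 0.2 s.
2. the jar for the measured length is at the front, held by the bar handle (((horizontal distance between spacer_2 and anvil below 0.02 m and angle between spacer_2's own z axis and vertical below 0.15 rad and horizontal distance between jar_low and front_mark below 0.07 m) or (horizontal distance between spacer_1 and anvil below 0.02 m and angle between spacer_1's own z axis and vertical below 0.15 rad and horizontal distance between jar_middle and front_mark below 0.07 m) or (horizontal distance between spacer_3 and anvil below 0.02 m and angle between spacer_3's own z axis and vertical below 0.15 rad and horizontal distance between jar_tall and front_mark below 0.07 m)) and contact force between the fingers and carousel_c0 above 1 N and angular speed of carousel below 0.05 rad/s), for 0.3 s.
At the end, for the whole second after the job is handed in: The measured spacer stands upright within 20 mm of the gauge's axis, the plunger is up again (within 5 mm), the jar for its length is in line with the pointer tab within about 10 degrees, the turntable turns slower than 0.05 rad/s and the fingers hold the bar handle (more than 1 N) (all of step 2 and value of joint plunger below 0.005 m); the arm keeps its last pose, push and grip.
It fails at once if a spacer knocked over or moved more than 15 mm (distance of any of spacer_2, spacer_1, spacer_3 from where it was at the start of the episode above 0.015 m or angle between any of spacer_2, spacer_1, spacer_3's own z axis and vertical above 0.5 rad).
It fails at once if another thing on the bench moved more than 30 mm (distance of any of tape_roll, screwdriver, wrench, junction_box, spray_can, gland from where it was at the start of the episode above 0.03 m).
It also fails if it takes over 58 s, if anything falls off the work surface, if the arm or the gripper's body presses on something with over 40 N, if the wrist force passes 120 N, or if a joint passes its speed limit or range.

## Working session

There is one attempt and no reset: what is moved stays moved. The work goes in short steps, Python scripts to look and compute and a shell command to move; the robot and the scene stay as the last step left them, time stands still between calls to the robot, and variables do not carry over. Pictures are saved under pics/ and viewed, about 8 in all and at most 12, crops included, and the job is handed in when it is done.

```bash
mkdir -p pics; cat > h.py <<'E'
import numpy as np, cv2
from plant import robot
from scipy.spatial.transform import Rotation as Ro
def snap(n,f):
    c=robot.read_camera(n); cv2.imwrite('pics/'+f,c['image']); np.savez('pics/'+n+'.npz',**{k:np.array(c[k]) for k in('K','R','t','image')}); return c
def load(n): return np.load('pics/'+n+'.npz')
def px2w(c,u,v,z):
    d=c['R'].T@np.linalg.inv(c['K'])@np.array([u,v,1.]); o=-c['R'].T@c['t']
    return o+d*(z-o[2])/d[2]
def w2px(c,X):
    p=c['K']@(c['R']@np.array(X)+c['t']); return p[:2]/p[2]
def st():
    s=robot.read_state(); print(s['t'],np.round(s['tool_pos'],4),np.round(s['orientation'],3),np.round(s['force'],1),s['opening'],np.round(s['q'],3)); print(np.round(Ro.from_rotvec(s['orientation']).as_matrix(),3)); return s
E
python3 - <<'E'
from h import *
st()
for n in('top','side'):
    c=snap(n,n+'0.png'); print(n,-c['R'].T@c['t'])
E
```

```text
0.0 [0.2227 0.5565 0.2176] [-5.940e-01 -3.084e+00  3.000e-03] [ 0.4 -0.2 -1. ] 0.09330894241168673 [ 1.105  0.131  1.489 -0.     1.523 -0.085]
[[-0.928  0.372 -0.001]
 [ 0.372  0.928 -0.002]
 [ 0.    -0.002 -1.   ]]
top [0.37036204 0.08156264 1.63398082]
side [0.4091697  0.83609094 1.06674002]
```

View pics/top0.png

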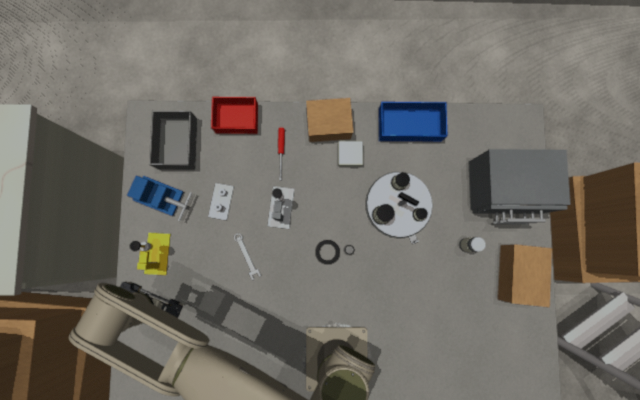

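View pics/side0.png

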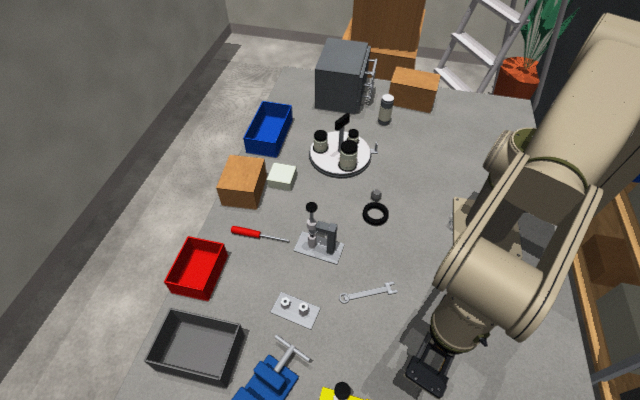

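Candidate gauges: grey at top (280,205) and yellow at top (153,253). The grey one fits, since the yellow one is the look-alike. I'll enlarge the gauge and carousel to confirm.

```bash
python3 - <<'E'
from h import *
t=load('top')['image'];s=load('side')['image']
A=cv2.resize(t[170:245,195:305],None,fx=3.6,fy=3.6,interpolation=3)
B=cv2.resize(t[165:250,355:445],None,fx=4,fy=4,interpolation=3)
C=cv2.resize(s[190:330,260:360],None,fx=3.9,fy=2,interpolation=3)
C=cv2.resize(s[195:270,280:355],None,fx=4,fy=4,interpolation=3)
D=cv2.resize(s[105:180,300:385],None,fx=4,fy=4,interpolation=3)
W=np.zeros((600,780,3),np.uint8)
for im,y,x in((A,0,0),(C,300,0),(D,300,310)): 
    W[y:y+im.shape[0],x:x+im.shape[1]]=im[:600-y,:780-x]
B=B[:300,:380]; W[0:300,400:780]=B
cv2.imwrite('pics/crop1.png',W)
E
```

```text
Traceback (most recent call last):
ValueError: could not broadcast input array from shape (300,360,3) into shape (300,380,3)
```

```bash
python3 - <<'E'
from h import *
t=load('top')['image'];s=load('side')['image']
r=lambda im:cv2.resize(im,None,fx=4,fy=4,interpolation=3)
A=r(t[170:245,205:305]);B=r(t[170:245,355:445]);C=r(s[195:270,280:355]);D=r(s[105:180,300:385])
W=np.zeros((600,780,3),np.uint8)
for im,y,x in((A,0,0),(B,0,400),(C,300,0),(D,300,310)): W[y:y+im.shape[0],x:x+im.shape[1]]=im
cv2.imwrite('pics/crop1.png',W)
E
```

```text
(no output)
```

View pics/crop1.png

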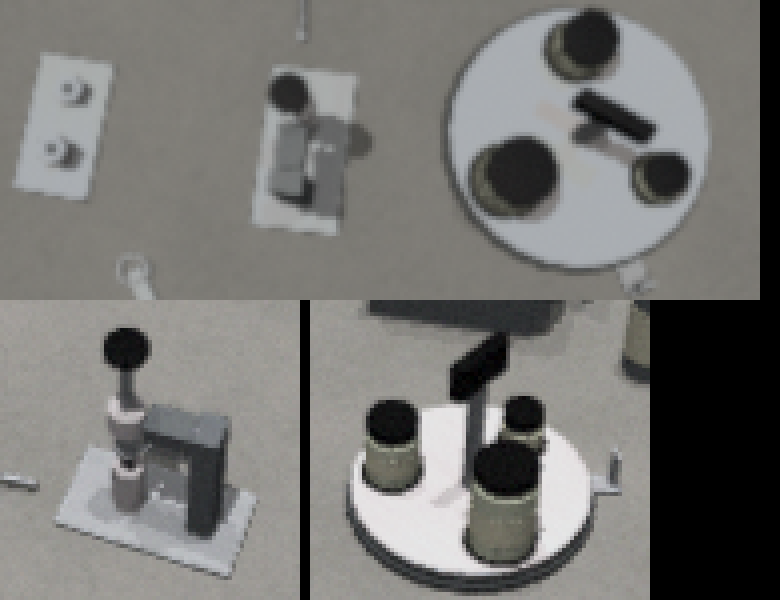

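```bash
python3 - <<'E'
from h import *
c=load('top');s=load('side')
print('cap',px2w(c,277.5,193,.215),px2w(s,311.75,207.25,.215), w2px(c,[.3,.3,0]),w2px(c,[.5,.3,0]))
# plate corners from crop
P=[px2w(c,205+u/4,170+v/4,.006)[:2] for u,v in((274,66),(357,72),(340,235),(252,227))];print(np.round(P,3))
print('plate mid',np.mean(P,0))
for n,u,v,z in(('low',420.5,214,.071),('mid',402.5,179.2,.098),('tall',385.5,213.2,.126),('h',408.75,199,.192),('h1',399.25,195,.192),('h2',418.75,203,.192),('mark',413.2,238.8,.05)): print(n,np.round(px2w(c,u,v,z),3))
# disc centre by white fit
im=c['image'].astype(int); 
print('disc c',px2w(c,355+(578-400)/4,170+137/4,.024))
for n,u,v,z in(('low',(523-310)/4+300,(405-300)/4+105,.071),('mid',(392-310)/4+300,(415-300)/4+105,.098),('tall',(506-310)/4+300,(463-300)/4+105,.126),('h',(479-310)/4+300,(363-300)/4+105,.192),('mark',(614-310)/4+300,(453-300)/4+105,.06)): print('S',n,np.round(px2w(s,u,v,z),3))
E
```

```text
cap [0.56295862 0.20048326 0.215     ] [0.56169296 0.20874138 0.215     ] [253.80742759 272.21736265] [255.06525765 217.50608587]
[[0.616 0.233]
 [0.611 0.156]
 [0.459 0.17 ]
 [0.466 0.251]]
plate mid [0.53765299 0.20248468]
low [ 0.51  -0.298  0.071]
mid [ 0.631 -0.23   0.098]
tall [ 0.507 -0.164  0.126]
h [ 0.549 -0.231  0.192]
h1 [ 0.562 -0.2    0.192]
h2 [ 0.536 -0.264  0.192]
mark [ 0.423 -0.275  0.05 ]
disc c [ 0.54993334 -0.23267052  0.024     ]
S low [ 0.514 -0.303  0.071]
S mid [ 0.631 -0.229  0.098]
S tall [ 0.51  -0.159  0.126]
S h [ 0.549 -0.211  0.192]
S mark [ 0.417 -0.267  0.06 ]
```

The crop shows the grey gauge with its cap at top (277.5,193) and side (312,207), and its column towards the robot. The jars are at top: low (420.5,214), middle (402.5,179), tall (385.5,213). The pointer tab is at (413,239). Moving to the cap now.

```bash
python3 -m inch '[[[0,0,-2,0,0,0,1],[0,0,-2,0,0,0,1],[-3,-1.4,0,0,0,0,1],[-4,-1.8,0,0,0,0,1],[-4,-1.8,0,0,0,0,1]]]'; python3 -m inch '[[[-4,-1.8,0,0,0,0,1],[-4,-1.8,0,0,0,0,1],[-4,-1.8,0,0,0,0,1],[-4,-1.8,0,0,0,0,1],[-4,-1.8,0,0,0,0,1]]]'; python3 -m inch '[[[-4,-1.8,0,0,0,0,1],[-4,-1.8,0,0,0,0,1],[-3,-1.4,0,0,0,0,1],[0,0,0,0,0,0,1],[0,0,0,0,0,0,1]]]'; python3 -c "
from h import *
s=st();R=Ro.from_rotvec(s['orientation']).as_matrix();print(100*R.T@(np.array([.5625,.202,.225])-s['tool_pos']))"
```

```text
t: 0.6
tool_pos: [0.3068, 0.4688, 0.2582]
orientation: [-0.592, -3.085, 0.001]
force: [-0.1, 0.4, -0.7]
opening: 0.058
t: 1.1
tool_pos: [0.4595, 0.3103, 0.2583]
orientation: [-0.594, -3.084, 0.0]
force: [0.2, 0.5, 0.6]
opening: 0.0173
t: 1.6
tool_pos: [0.5422, 0.224, 0.2579]
orientation: [-0.597, -3.083, 0.001]
force: [-0.2, 0.2, 0.8]
opening: 0.0007
1.6 [0.5422 0.224  0.2579] [-5.970e-01 -3.083e+00  1.000e-03] [-0.2  0.2  0.8] 0.0006714863568383655 [ 0.304  0.083  1.468  0.     1.592 -0.884]
[[-0.928  0.373 -0.001]
 [ 0.373  0.928 -0.   ]
 [ 0.001 -0.001 -1.   ]]
[-2.70688508 -1.28039301  3.28815547]
```

```bash
python3 -m inch '[[[-1.4,-0.6,0,0,0,0,1],[-1.3,-0.7,0,0,0,0,1],[0,0,1.5,0,0,0,1],[0,0,1.5,0,0,0,1],[0,0,0,0,0,0,1]]]';  python3 - <<'E'
from h import *
st()
a=snap('top','top1.png')['image'];b=snap('side','side1.png')['image']
r=lambda im:cv2.resize(im,None,fx=4,fy=4,interpolation=3)
W=np.hstack([r(a[160:235,235:335]),r(b[170:245,270:370])]);cv2.imwrite('pics/crop2.png',W)
print(w2px(load('side'),[.5625,.202,.215]))
E
```

```text
t: 2.1
tool_pos: [0.5604, 0.2023, 0.2243]
orientation: [-0.593, -3.079, 0.004]
force: [-1.3, 0.2, -0.9]
opening: 0.0004
2.1 [0.5604 0.2023 0.2243] [-0.593 -3.079  0.004] [-1.3  0.2 -0.9] 0.00040556302801389617 [ 0.26   0.123  1.486  0.     1.539 -0.93 ]
[[-0.928  0.371 -0.006]
 [ 0.371  0.928 -0.001]
 [ 0.005 -0.003 -1.   ]]
[312.0170583  205.36823768]
```

View pics/crop2.png

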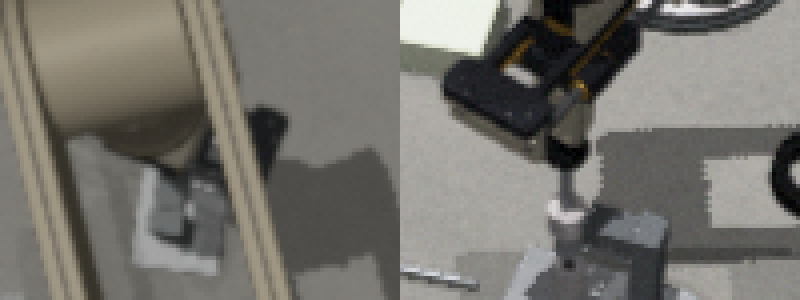

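The side crop shows the closed fingertips centred over the cap at about (311,208). Pressing now, watching the force.

```bash
python3 -m inch '[[[0,0,1,0,0,0,1],[0,0,0.5,0,0,0,1],[0,0,0.5,0,0,0,1],[0,0,0.4,0,0,0,1],[0,0,0,0,0,0,1]]]'; python3 -m inch '[[[0,0,0.2,0,0,0,1],[0,0,0.2,0,0,0,1],[0,0,0,0,0,0,1],[0,0,0,0,0,0,1]]]'
```

```text
t: 2.7
tool_pos: [0.5623, 0.2025, 0.2041]
orientation: [-0.594, -3.084, 0.0]
force: [-0.1, 1.2, 0.6]
opening: 0.0005
t: 3.1
tool_pos: [0.5625, 0.2025, 0.2007]
orientation: [0.595, 3.085, 0.0]
force: [-0.2, 0.9, 2.1]
opening: 0.0002
```

```bash
python3 -m inch '[[[0,0,0.2,0,0,0,1],[0,0,0.2,0,0,0,1],[0,0,0.2,0,0,0,1],[0,0,0.2,0,0,0,1],[0,0,0,0,0,0,1]]]'; python3 -m inch '[[[0,0,0,0,0,0,1],[0,0,0,0,0,0,1]]]'
```

```text
t: 3.6
tool_pos: [0.5629, 0.2025, 0.1952]
orientation: [0.594, 3.083, 0.001]
force: [-7.4, -1.1, 15.7]
opening: 0.0001
t: 3.8
tool_pos: [0.5628, 0.2025, 0.1952]
orientation: [0.594, 3.083, 0.001]
force: [-7.3, -2.0, 16.5]
opening: 0.0006
```

Contact is firm at z=0.1952 (16 N), so the plunger is at about 0.020, which means a 55 mm spacer and the tall jar. I'll hold briefly, release, and check against the first side picture.

```bash
python3 -m inch '[[[0,0,0.05,0,0,0,1],[0,0,0,0,0,0,1],[0,0,0,0,0,0,1],[0,0,-0.5,0,0,0,1],[0,0,-1,0,0,0,1]]]'; python3 -m inch '[[[0,0,-2,0,0,0,1],[0,0,-3,0,0,0,1],[0,0,-1,0,0,0,1],[0,0,0,0,0,0,1]]]'; python3 - <<'E'
from h import *
s=load('side')
for z in(.006,.031,.046,.061): print(z,(w2px(s,[.5625,.202,z])-[280,195])*4+[0,300])
s=st();R=Ro.from_rotvec(s['orientation']).as_matrix();print(100*R.T@(np.array([.549,-.231,.26])-s['tool_pos']))
E
```

```text
t: 4.3
tool_pos: [0.5622, 0.2023, 0.2067]
orientation: [-0.595, -3.084, 0.001]
force: [0.8, 0.4, 0.8]
opening: 0.0008
t: 4.7
tool_pos: [0.5636, 0.2027, 0.2691]
orientation: [0.594, 3.082, 0.002]
force: [0.9, -0.3, -0.4]
opening: 0.0001
0.006 [129.20341118 495.91338171]
0.031 [129.08357315 479.60947295]
0.046 [129.00981663 469.57493414]
0.061 [128.93462009 459.34447985]
4.7 [0.5636 0.2027 0.2691] [5.940e-01 3.082e+00 2.000e-03] [ 0.9 -0.3 -0.4] 0.0001429269201742774 [ 0.26   0.108  1.421 -0.     1.609 -0.93 ]
[[-0.928  0.372  0.004]
 [ 0.372  0.928  0.001]
 [-0.003  0.002 -1.   ]]
[-14.76198521 -40.80468776   0.8704506 ]
```

```bash
python3 -m inch '[[[-0.7,-2.1,0,0,0,0,-1],[-1.5,-4.1,0,0,0,0,-1],[-1.5,-4.1,0,0,0,0,-1],[-1.5,-4.1,0,0,0,0,-1],[-1.5,-4.1,0,0,0,0,-1]]]'; python3 -m inch '[[[-1.5,-4.1,0,0,0,0,-1],[-1.5,-4.1,0,0,0,0,-1],[-1.5,-4.1,0,0,0,0,-1],[-1.5,-4.1,0,0,0,0,-1],[-1.5,-4.1,0,0,0,0,-1]]]'; python3 -m inch '[[[-0.7,-2,0,0,0,4,-1],[0,0,0,0,0,8,-1],[0,0,0,0,0,8,-1],[0,0,0,0,0,8,-1],[0,0,0,0,0,8,-1]]]';python3 -m inch '[[[0,0,0,0,0,8,-1],[0,0,0,0,0,8,-1],[0,0,0,0,0,8,-1],[0,0,0,0,0,8,-1],[0,0,0,0,0,8,-1]]]'; python3 -m inch '[[[0,0,0,0,0,8,-1],[0,0,0,0,0,8,-1],[0,0,0,0,0,5,-1],[0,0,0,0,0,0,-1],[0,0,0,0,0,0,-1]]]'
python3 - <<'E'
from h import *
s=st();R=Ro.from_rotvec(s['orientation']).as_matrix();print(100*R.T@(np.array([.549,-.231,.162])-s['tool_pos']),np.degrees(np.arctan2(R[1,1],R[0,1])))
a=snap('top','top2.png')['image'];b=snap('side','side2.png')['image']
r=lambda im:cv2.resize(im,None,fx=4,fy=4,interpolation=3)
W=np.hstack([r(a[150:260,350:450]),r(b[80:190,300:400])]);cv2.imwrite('pics/crop3.png',W)
print(w2px(load('side'),s['tool_pos']))
E
```

```text
t: 5.2
tool_pos: [0.5549, 0.0043, 0.2649]
orientation: [-0.594, -3.082, 0.001]
force: [0.6, 0.2, -0.2]
opening: 0.0357
t: 5.7
tool_pos: [0.5484, -0.2139, 0.2649]
orientation: [-0.594, -3.082, -0.001]
force: [1.1, -0.3, 0.4]
opening: 0.0757
t: 6.2
tool_pos: [0.5477, -0.2334, 0.2647]
orientation: [-1.526, -2.743, 0.0]
force: [0.8, -0.1, -0.4]
opening: 0.0926
t: 6.7
tool_pos: [0.5478, -0.2332, 0.2647]
orientation: [-2.372, -2.056, 0.002]
force: [-0.1, 0.5, -0.3]
opening: 0.0929
t: 7.2
tool_pos: [0.548, -0.2333, 0.2656]
orientation: [-2.701, -1.602, 0.002]
force: [0.3, 1.0, -0.2]
opening: 0.0927
7.2 [ 0.548  -0.2333  0.2656] [-2.701e+00 -1.602e+00  2.000e-03] [ 0.3  1.  -0.2] 0.09269363515615567 [-0.489  0.106  1.43  -0.     1.608  0.012]
[[ 0.48   0.877 -0.002]
 [ 0.877 -0.48   0.001]
 [-0.    -0.002 -1.   ]]
[ 2.54489742e-01 -1.07556354e-03  1.03633373e+01] -28.658331667759143
[344.81586393 100.12910478]
```

View pics/crop3.png

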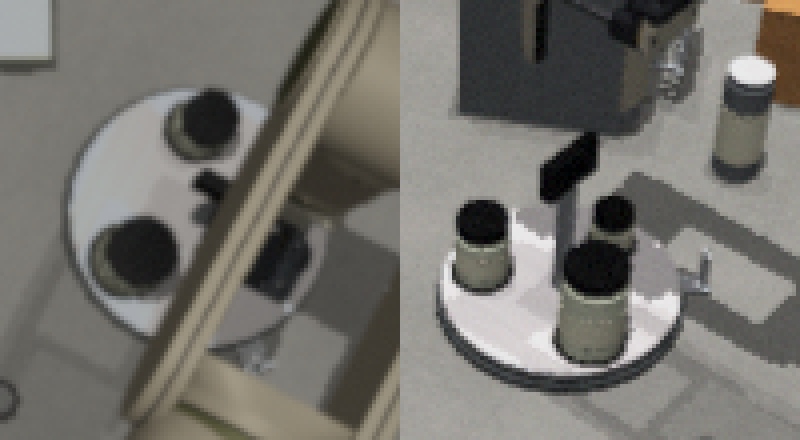

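The handle stands between the raised fingers, and the tab top is at side (376,143). Descending and gripping.

```bash
python3 -m inch '[[[0.3,0,2.5,0,0,0,-1],[0,0,3,0,0,0,-1],[0,0,2.5,0,0,0,-1],[0,0,1.4,0,0,0,-1],[0,0,0.9,0,0,0,-1]]]'; python3 -m inch '[[[0,0,0,0,0,0,-1],[0,0,0,0,0,0,0.3],[0,0,0,0,0,0,0.5],[0,0,0,0,0,0,0.6],[0,0,0,0,0,0,0.7]]]' 15; python3 -m inch '[[[0,0,0,0,0,0,1],[0,0,0,0,0,0,1],[0,0,0,0,0,0,1],[0,0,0,0,0,0,1],[0,0,0,0,0,0,1]]]' 30
python3 - <<'E'
from h import *
st()
c=np.load('pics/top.npz');s=load('side')
for z in(.045,.05,.055,.06,.065):
    a=px2w(c,413.2,238.8,z)[:2];b=px2w(s,376.3,143,z)[:2];o=np.array([.549,-.232])
    for p in(a,b): d=p-o; print(z,np.round(p,3),np.hypot(*d).round(3),(np.degrees(np.arctan2(d[1],d[0]))%360).round(1))
E
```

```text
t: 7.8
tool_pos: [0.5493, -0.2306, 0.1627]
orientation: [-2.702, -1.599, 0.002]
force: [0.3, -0.0, -0.3]
opening: 0.093
t: 8.3
tool_pos: [0.5503, -0.2312, 0.165]
orientation: [2.703, 1.598, 0.001]
force: [-0.6, -0.5, 0.6]
opening: 0.0655
t: 8.8
tool_pos: [0.5499, -0.2309, 0.1641]
orientation: [-2.704, -1.599, 0.0]
force: [-0.5, -0.7, 0.1]
opening: 0.0258
8.8 [ 0.5499 -0.2309  0.1641] [-2.704 -1.599  0.   ] [-0.5 -0.7  0.1] 0.025820900558777376 [-0.484  0.151  1.565 -0.     1.425  0.019]
[[ 0.482  0.876 -0.   ]
 [ 0.876 -0.482  0.   ]
 [-0.    -0.    -1.   ]]
0.045 [ 0.423 -0.276] 0.134 199.1
0.045 [ 0.416 -0.285] 0.143 201.8
0.05 [ 0.423 -0.275] 0.133 198.6
0.05 [ 0.416 -0.28 ] 0.141 199.7
0.055 [ 0.422 -0.273] 0.133 198.1
0.055 [ 0.416 -0.274] 0.139 197.6
0.06 [ 0.422 -0.272] 0.133 197.7
0.06 [ 0.416 -0.269] 0.138 195.4
0.065 [ 0.422 -0.271] 0.133 197.2
0.065 [ 0.416 -0.263] 0.137 193.2
```

```bash
python3 -m inch '[[[0,0,0,0,0,0,1],[0,0,0,0,0,0,1],[0,0,0,0,0,0,1],[0,0,0,0,0,0,1],[0,0,0,0,0,0,1]]]' 30;  python3 -m inch '[[[0,0,0,0,0,-1,1],[0,0,0,0,0,-2,1],[0,0,0,0,0,-4,1],[0,0,0,0,0,-4,1],[0,0,0,0,0,-4,1]]]'; python3 -c "
from h import *
s=st();R=Ro.from_rotvec(s['orientation']).as_matrix();print(np.degrees(np.arctan2(R[1,1],R[0,1])))"
```

```text
t: 9.3
tool_pos: [0.5528, -0.2325, 0.1641]
orientation: [2.699, 1.595, 0.006]
force: [17.8, -8.5, -11.4]
opening: 0.016
t: 9.8
tool_pos: [0.5529, -0.2326, 0.1641]
orientation: [2.465, 1.937, 0.005]
force: [19.8, -9.1, -12.8]
opening: 0.0161
9.8 [ 0.5529 -0.2326  0.1641] [2.465 1.937 0.005] [ 19.8  -9.1 -12.8] 0.01609917861779574 [-0.484  0.153  1.564  0.     1.418 -0.245]
[[ 0.236  0.972  0.007]
 [ 0.972 -0.236 -0.003]
 [-0.002  0.007 -1.   ]]
-13.674860734895123
```

Gripped at 16 mm opening. There is a 20 N side load, so I'm shifting to relieve it and continuing to turn.

```bash
python3 -m inch '[[[0,0.2,0,0,0,0,1],[-0.05,0.2,0,0,0,0,1],[0,0,0,0,0,0,1]]]'; python3 -m inch '[[[0,0,0,0,0,-3,1],[0,0,0,0,0,-5,1],[0,0,0,0,0,-6,1],[0,0,0,0,0,-6,1],[0,0,0,0,0,-4,1]]]'; python3 -c "
from h import *
s=st();R=Ro.from_rotvec(s['orientation']).as_matrix();print(np.degrees(np.arctan2(R[1,1],R[0,1])),R.T@s['force'])"
```

```text
t: 10.1
tool_pos: [0.5529, -0.2326, 0.1641]
orientation: [-2.472, -1.937, 0.002]
force: [-4.6, -1.2, 1.6]
opening: 0.0158
t: 10.6
tool_pos: [0.5532, -0.2326, 0.1641]
orientation: [-2.011, -2.413, 0.001]
force: [-2.6, -1.1, 0.6]
opening: 0.0156
10.6 [ 0.5532 -0.2326  0.1641] [-2.011e+00 -2.413e+00  1.000e-03] [-2.6 -1.1  0.6] 0.015596586203485556 [-0.483  0.162  1.554 -0.     1.427 -0.664]
[[-0.18   0.984 -0.001]
 [ 0.984  0.18  -0.   ]
 [ 0.    -0.001 -1.   ]]
10.385188547343843 [-0.65848678 -2.72423458 -0.64362071]
```

```bash
python3 -m inch '[[[0,0,0,0,0,-4,1],[0,0,0,0,0,-6,1],[0,0,0,0,0,-6,1],[0,0,0,0,0,-6,1],[0,0,0,0,0,-6,1]]]'; python3 -m inch '[[[0,0,0,0,0,-5,1],[0,0,0,0,0,-3,1],[0,0,0,0,0,-1.5,1],[0,0,0,0,0,0,1],[0,0,0,0,0,0,1]]]';python3 - <<'E'
from h import *
s=st();R=Ro.from_rotvec(s['orientation']).as_matrix();print(np.degrees(np.arctan2(R[1,1],R[0,1])),R.T@s['force'])
a=snap('top','top3.png')['image'];b=snap('side','side3.png')['image']
r=lambda im:cv2.resize(im,None,fx=4,fy=4,interpolation=3)
W=np.hstack([r(a[150:260,350:450]),r(b[80:190,300:400])]);cv2.imwrite('pics/crop4.png',W)
cv2.imwrite('pics/g4.png',r(b[190:275,230:360]))
E
```

```text
t: 11.1
tool_pos: [0.5535, -0.2324, 0.1641]
orientation: [-1.367, -2.828, 0.0]
force: [-0.5, -0.5, -1.4]
opening: 0.0157
t: 11.6
tool_pos: [0.5536, -0.2323, 0.1641]
orientation: [-1.136, -2.929, -0.0]
force: [0.1, -0.5, -1.5]
opening: 0.0158
11.6 [ 0.5536 -0.2323  0.1641] [-1.136 -2.929 -0.   ] [ 0.1 -0.5 -1.5] 0.015790948629509444 [-0.483  0.162  1.554 -0.     1.426 -1.314]
[[-0.739  0.674 -0.   ]
 [ 0.674  0.739  0.   ]
 [ 0.    -0.    -1.   ]]
47.61119331252492 [-0.40975739 -0.35969337  1.47516571]
```

View pics/crop4.png

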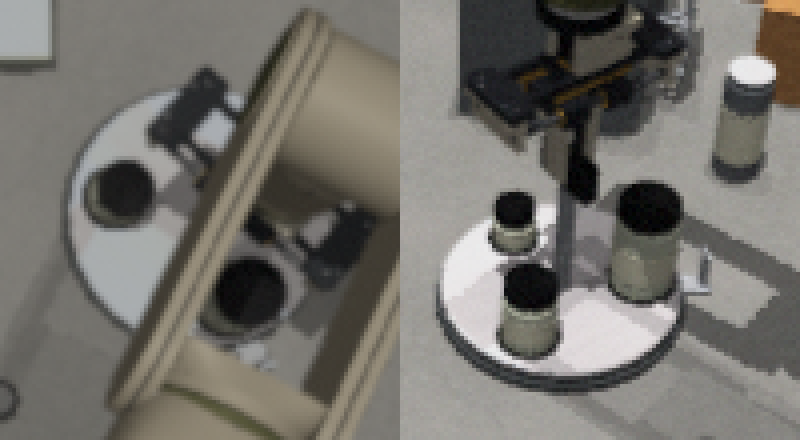

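View pics/g4.png

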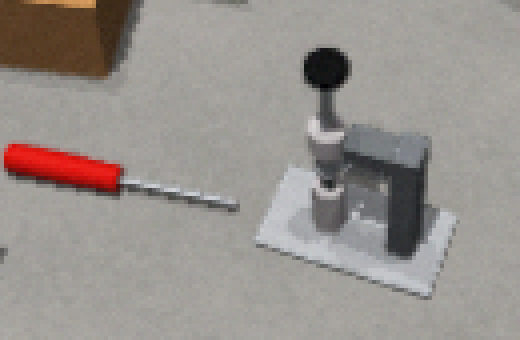

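```bash
python3 - <<'E'
from h import *
c=load('top');s=load('side');o=np.array([.5535,-.2324])
for n,p in(('lid top',px2w(c,412.5,222.5,.126)),('lid side',px2w(s,362.5,131.75,.126)),('tab top',px2w(c,413.2,238.8,.055)),('tab side',px2w(s,376.3,143,.055))):
    d=p[:2]-o;print(n,p.round(3),np.hypot(*d).round(3),np.degrees(np.arctan2(d[1],d[0]))%360)
# project candidate spacer outlines into side crop g4 (x4, offset 230,190)
for L in(.025,.04,.055):
    print(L,[((w2px(s,[.5625+.013*np.cos(a),.202+.013*np.sin(a),z])-[230,190])*4).round()[1] for z in(.006,.006+L) for a in(np.pi/2,-np.pi/2)])
st()
E
```

```text
lid top [ 0.476 -0.256  0.126] 0.081 197.1200228978936
lid side [ 0.474 -0.246  0.126] 0.081 189.33356094463545
tab top [ 0.422 -0.273  0.055] 0.137 197.3996353327942
tab side [ 0.416 -0.274  0.055] 0.144 196.90753961689396
0.025 [np.float64(229.0), np.float64(203.0), np.float64(213.0), np.float64(186.0)]
0.04 [np.float64(229.0), np.float64(203.0), np.float64(203.0), np.float64(176.0)]
0.055 [np.float64(229.0), np.float64(203.0), np.float64(193.0), np.float64(166.0)]
11.7 [ 0.5536 -0.2323  0.1641] [-1.135 -2.929 -0.   ] [-0.9 -0.8 -1.3] 0.015641880179454292 [-0.483  0.162  1.554 -0.     1.426 -1.314]
[[-0.739  0.674 -0.   ]
 [ 0.674  0.739  0.   ]
 [ 0.    -0.    -1.   ]]
```

```bash
python3 -m inch '[[[0,0,0,0,0,0,1],[0,0,0,0,0,0,1],[0,0,0,0,0,0,1]]]'; python3 -c "
from plant import robot
print(robot.close_job())"
```

```text
t: 12.0
tool_pos: [0.5536, -0.2323, 0.1641]
orientation: [-1.134, -2.93, -0.0]
force: [-0.6, -0.3, 0.1]
opening: 0.0156
the job is handed in; nothing more can be done
None
```

The gauge measured the 55 mm spacer, so I turned the tall jar to the front and handed the job in at 12.0 s with the gripper still closed on the bar handle.

- **Measurement:** The cap stopped firmly at z = 0.195 m with about 16 N, which puts the plunger at about 0.020 (55 mm). In the side picture, the height of the spacer's top edge fits 55 mm best.
- **Gauge released:** The side picture after the press shows the plunger up again and the spacer still standing in place.
- **Turning:** I gripped the handle across its 16 mm thickness, relieved a side load of about 20 N by shifting about 4 mm, and turned it about 76°.
- **Alignment:** The tall jar lies at 197.1° by the top view and 197.6° by the gripper's angle; the tab is at 196.9–197.4°.
- **Disagreements:**
  - The side view put the jar at 189°. I discounted it because my side-view readings of black tops had mostly been off the same way (the cap, tall lid and handle by 5–20 mm in y). Even 189° would be within the 10° tolerance.
  - The gauge's column points towards the robot, not to the left as described. It was the only grey gauge in view, and its plate and cap positions agreed.
- **Final state:** The finger opening is 15.6 mm on the bar with a 30 N grip command, and the arm is still.

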